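# Press the proud tube home and start the dry block

## Task

One of the four capped tubes in the dry block heater stands higher than the rest: with the fingertips, press gently on its cap until it is fully home, level with the others, and then press the round key in front of the tubes down fully and let it come up again. Only press, do not pull the tube up; do not touch the other tubes or the two square keys, do not shift the things around the heater, and finish with the hand clear.

Things in the scene. Friction and masses are not known exactly. Their poses are not given: they have to be found in the camera images.
- heater: Dry block heater, fixed: grey housing 155 (x) by 240 (y) mm, deck 40 mm high, with a bare aluminium insert (52 by 222 mm, top 56 mm above the worktop) holding four tubes in a row along y, 55 mm apart, on the line x = +20 mm. Three keys stand in a row along y, 56 mm apart, on a black strip on the front deck (line x = -46 mm). Origin: under its centre, on the worktop; x points to its back, away from the keys; z up.
- tube_high_cap (a point): Centre of the flat top of the white screw cap (25 mm diameter) of the one tube that stands proud; any of the four wells. Seated, a cap's top lies 82 mm above the worktop; this one starts 10 to 16 mm higher.
- tube_high (a joint): How far the proud tube stands above its seat, m: 0 = fully home on a rigid stop. It slides straight up and down, needs about 4 N to move (more if fast: 20 N per m/s), and stays where it is left. The tube cracks above 40 N.
- tube_b_cap (a point): Centre of the cap top of another tube, same shape (cap 25 mm diameter), fully seated, cap top 82 mm above the worktop. To be left alone.
- tube_b: That same seated tube (origin at the insert's top face, 26 mm below its cap top).
- tube_c_cap (a point): Centre of the cap top of another tube, same shape (cap 25 mm diameter), fully seated, cap top 82 mm above the worktop. To be left alone.
- tube_c: That same seated tube (origin at the insert's top face, 26 mm below its cap top).
- tube_d_cap (a point): Centre of the cap top of another tube, same shape (cap 25 mm diameter), fully seated, cap top 82 mm above the worktop. To be left alone.
- tube_d: That same seated tube (origin at the insert's top face, 26 mm below its cap top).
- key_round_top (a point): Centre of the flat top of the round key, 24 mm diameter, grey; the start key. Any of the three key places. Its top stands 9 mm above the deck, 49 mm above the worktop.
- key_round (a joint): Travel of the round key, m: 0 = up, 0.004 = fully pressed (straight down). A spring pushes back, about 1.4 N at the start and 4.2 N fully down; it comes up when let go.
- key_sq1_top (a point): Centre of the top of a square key (15 by 15 mm, grey, same height and travel as the round one). To be left alone.
- key_sq1: That same square key (origin 9 mm below its top).
- key_sq2_top (a point): Centre of the top of a square key (15 by 15 mm, grey, same height and travel as the round one). To be left alone.
- key_sq2: That same square key (origin 9 mm below its top).
- dropper: Small dropper bottle with a black rubber bulb, 31 mm diameter, 105 mm tall, loose, standing to the +y side of the heater. Origin: under its centre.
- seal_jar: Small squat jar with a screw lid, 44 mm diameter, 42 mm tall, loose, at the +y side of the heater. Origin: under its centre.
- beaker: Small glass beaker, 46 by 51 mm, 59 mm tall, loose, at the -y side of the heater. Origin: under its centre.
- tweezers: Tweezers, 13 by 120 by 8 mm, loose, lying along y on the heater's back deck, behind the insert. Origin: under their centre.

How it is judged (in metres and radians):
On the way, in this order (a step that is already met when the one before it is completed fails the run):
1. the proud tube is pressed home (value of joint tube_high below 0.0025 m), for 0.2 s.
2. the round key is pressed down (value of joint key_round above 0.003 m), for 0.05 s.
At the end, for the whole second after the job is handed in: The proud tube is within 3 mm of fully home, the round key is up again (within 1 mm), and the dropper bottle, jar, beaker and tweezers are within 8 mm of where they started, and the other tubes and square keys are within 2 mm (value of joint tube_high below 0.003 m and value of joint key_round below 0.001 m and distance of each of dropper, seal_jar, beaker, tweezers from where it was at the start of the episode below 0.008 m and distance of each of tube_b, tube_c, tube_d, key_sq1, key_sq2 from where it was at the start of the episode below 0.002 m); the robot touches nothing.
It fails at once if the round key is pressed before the proud tube is home (value of joint key_round above 0.002 m and value of joint tube_high above 0.003 m).
It fails at once if the proud tube is lifted (value of joint tube_high above 0.02 m).
It fails at once if the tube is pushed roughly, harder than 40 N (contact force between the arm and tube_high above 40 N).
It fails at once if another tube or a square key is touched (contact force between the arm and tube_b above 1 N or contact force between the arm and tube_c above 1 N or contact force between the arm and tube_d above 1 N or contact force between the arm and key_sq1 above 1 N or contact force between the arm and key_sq2 above 1 N).
It fails at once if a loose thing beside the work is moved (distance of any of dropper, seal_jar, beaker, tweezers from where it was at the start of the episode above 0.01 m).
It also fails if it takes over 35 s, if anything falls off the work surface, if the arm or the gripper's body presses on something with over 40 N, if the wrist force passes 120 N, or if a joint passes its speed limit or range.

## Robot

A 6-joint arm with a two-finger parallel gripper is mounted at the origin on a cart in front of the work surface, level with it; the furniture and walls round the work are solid. World frame = base frame: x ahead of the robot, y to its left, z up, the work surface at z = 0. Lengths are in mm, angles in rad, forces in N, time in s.
With the tool pointing down it reaches from about 350 to 975 mm from the base axis. Payload 7.1 kg.
Tool frame: the origin (TCP) lies at the very end of the fingers, on their centre line; the grasp point (between the pads) lies 19 mm behind it; y points along the fingers, x is the direction in which the jaws open and shut, and the axes are right-handed (so a half turn about y gives the same grasp; the last joint's range is limited). The gripper opens to 88 mm and grips with 3 to 60 N. Pads are 20 mm wide; open, the fingers measure 115 mm over their backs; the gripper's body (75 mm by 178 mm) begins 61 mm behind the grasp point.
Start: joints at [1.262, 0.423, 1.63, -0, 1.089, -0.019], TCP at [178.569, 598.931, 222.675] pointing down, gripper open.
Joint ranges: [-3, 3], [-0.9, 2.11], [0.09, 2.58], [-1.31, 4.45], [0.11, 2.69], [-2.54, 2.54]. Speed limits (rad/s): [2.39, 2.39, 3.01, 3.14, 3.14, 3.14].

## Interface

Orientations are given as a rotation vector (axis times angle).
In Python, from workcell import ctrl gives the robot as it stands. The module is installed in compiled form; this text tells all that it offers.
- The arm moves only by the tool jog_arm, never from a script. Its argument "steps" is a list of rows, each an object with "turn": the turn, a rotation vector about the world's x, y, z scaled (see below), a list of three; "dp": the shift along the world's x, y, z scaled (see below), a list of three; "claw": the opening, from 0 (shut) to 1 (fully open). In form: [{"turn": [wx, wy, wz], "dp": [x, y, z], "claw": claw}, ...]. A call has 1 to 12 rows; each row is the pose to reach, as a shift and turn from the pose measured when the call began, turning the shorter way round; what a row does not reach only later rows make up. The controller multiplies each number of a shift by 80 mm and each number of a turn by pi rad. A row lasts 1/12 s, in which the tool goes at most 41.7 mm and 7.16 degrees, less where a joint would pass 70% of its speed; a pose out of reach is approached as far as the arm can. A call with a number of a shift or a turn outside -1 to 1 is refused whole. A call with a gripper value outside its range is refused whole. The fingers move at their own pace and stop on an object; the grip force is fixed at half the most. Time passes only in rows, so rows that repeat a pose let the fingers close. It gives the time, the measured TCP pose, the force and the opening at its end, in the units of the state.
- ctrl.get_obs(): the state, without advancing time (a new reading comes with each control period).
- ctrl.get_image(name): name is "scene" or "top" or "wrist"; returns a dict with "img" (420x560x3 uint8, red, green, blue), "range_z" (420x560 float32, mm along the optical axis (not along the pixel's ray), 0 where there is no reading), "fovy" (degrees; the focal length in pixels is half the picture's height over the tangent of half this angle, whatever the lens; pixels are square), "cx", "cy" (the principal point, pixels), "camera_from_world" (4x4, takes a point from world to camera coordinates); the wrist camera has in their place "hand_eye" (4x4, takes a point from camera to tool coordinates, whose origin is the TCP and whose axes are the tool frame's). Camera axes: x right, y down, z forward; pixel columns grow to the right and rows downward; lengths in mm; the calibration is good to about 2 mm. A picture is of the moment at which its call begins: read the wrist's pose just before it.
- ctrl.close_job(): hands the job in, once; it reports no verdict.
The state is a dict: "t": time; "qpos": joint angles; "qvel": joint speeds; "joint_torque": joint torques, N m; "ee_pos": TCP position; "orientation": TCP orientation; "ft_force": force on the tool from outside, world axes, zero at the start; "moment": the same for the moment, N m; "width": finger opening in mm.
Only numpy, scipy, OpenCV 4.12 (cv2) and the standard library are available. Lean on these libraries where they do the work, as an engineer would, in place of code of your own. Each camera call takes 0.05 s, during which the arm holds its last target.

## Working session

There is one attempt and no reset: what is moved stays moved. The work goes in short steps, Python scripts to look and compute and a tool call to move; the robot and the scene stay as the last step left them, time stands still between calls to the robot, and variables do not carry over. Pictures are saved under pics/ and viewed, and the job is handed in when it is done.

Besides the shell and the picture viewer there is one more tool, called after ">>>" as a command line: name --argument value ..., lists and objects as JSON in quotes. jog_arm: Moves the arm, as the interface text tells. Its arguments: {"type":"object","properties":{"steps":{"type":"array","items":{"type":"object","properties":{"turn":{"type":"array","items":{"type":"number"}},"dp":{"type":"array","items":{"type":"number"}},"claw":{"type":"number"}}}}},"required":["steps"]}

```bash
mkdir -p pics; cat > h.py <<'E'
import numpy as np, cv2
from workcell import ctrl
def grab(n,tag):
    o=ctrl.get_obs(); d=ctrl.get_image(n)
    cv2.imwrite(f'pics/{tag}.png',cv2.cvtColor(d['img'],cv2.COLOR_RGB2BGR))
    np.savez(f'pics/{tag}.npz',obs_p=o['ee_pos'],obs_r=o['orientation'],**d)
    return d
def world(d):
    f=210/np.tan(np.radians(d['fovy'])/2); z=d['range_z']
    v,u=np.mgrid[0:420,0:560]
    P=np.stack([(u-d['cx'])/f*z,(v-d['cy'])/f*z,z,np.ones_like(z)],-1)
    return (P@np.linalg.inv(d['camera_from_world']).T)[...,:3]
E
python3 - <<'E'
from h import *
print(ctrl.get_obs())
for n in ['scene','top']: grab(n,n+'0')
E
```

```text
{'t': 0.0, 'qpos': array([ 1.26200950e+00,  4.23833797e-01,  1.63067139e+00,  1.03265538e-05,
        1.08860343e+00, -1.90331372e-02]), 'qvel': array([ 2.39637298e-03,  1.00176476e-03, -4.68917271e-04,  2.77085719e-05,
        6.88370631e-04,  2.25030594e-03]), 'joint_torque': array([ 1.83845172e-03, -5.44624329e+01, -2.73661655e+01,  6.44213799e-02,
        2.27613637e-02, -1.13719159e-04]), 'ee_pos': array([178.39831191, 598.42578626, 221.9134096 ]), 'orientation': array([-1.33335126, -0.99224352,  0.99430086]), 'ft_force': array([ 0.19856407,  0.72698181, -0.30536938]), 'moment': array([ 0.02868235, -0.00156663, -0.00108368]), 'width': 87.71656260502554}
```

View pics/scene0.png

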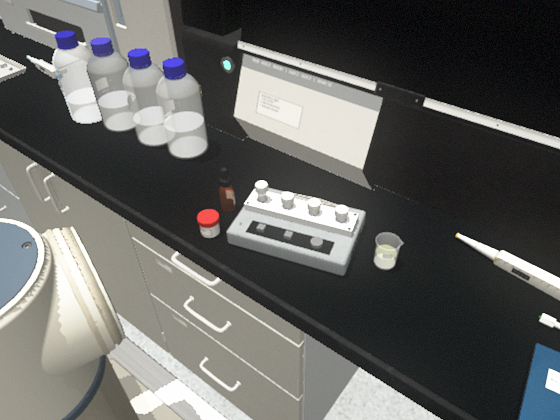

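View pics/top0.png

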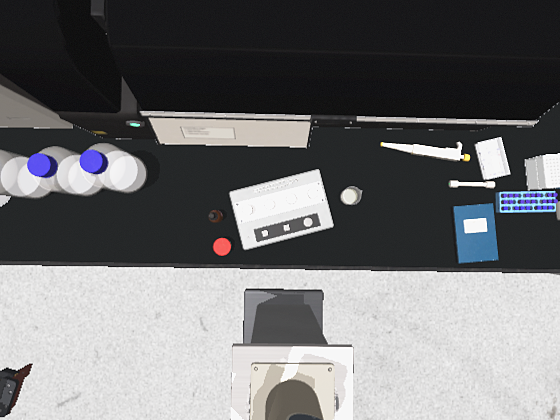

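The scene view shows the proud tube at the dropper end, near pixel (261,186). The round key is at the other end, near (317,242) in scene and (308,223) in top. Next I'll measure both.

```bash
python3 - <<'E'
from h import *
for n in ['scene','top']:
    d=np.load(f'pics/{n}0.npz'); W=world(d)
    c=d['camera_from_world']; print(n,d['fovy'],np.linalg.inv(c)[:3,3].round())
    pts={'scene':[(261,184),(287,196),(314,205),(341,211),(261,227),(288,234),(317,242),(208,215),(386,240)],'top':[(265,233),(286,228),(308,223),(222,246),(350,196),(215,216),(252,210),(276,204),(298,198)]}[n]
    for u,v in pts: print((u,v),W[v,u].round(1))
    m=(W[...,2]>70)&(W[...,2]<110)&(W[...,0]>300)&(W[...,0]<800)&(abs(W[...,1])<300)
    k,l,s,cc=cv2.connectedComponentsWithStats(m.astype(np.uint8))
    for i in range(1,k):
        if s[i,4]>5:
            q=W[l==i]; print('blob',cc[i].round(),s[i,4],q.mean(0).round(1),'zmax',q[:,2].max().round(1),np.median(q[:,2]).round(1))
im=cv2.imread('pics/scene0.png')[160:280,190:410]; a=cv2.resize(im,None,fx=3.4,fy=3.4,interpolation=cv2.INTER_CUBIC); cv2.imwrite('pics/sc_crop.png',a)
im=cv2.imread('pics/top0.png')[160:260,200:370]; cv2.imwrite('pics/tp_crop.png',cv2.resize(im,None,fx=4.5,fy=4.5,interpolation=cv2.INTER_CUBIC))
E
```

```text
scene 48.98991489151407 [ -29. -347.  663.]
(261, 184) [500.  121.4  97.5]
(287, 196) [512.9  67.6  84.8]
(314, 205) [521.9  10.4  85. ]
(341, 211) [538.1 -39.6  84.7]
(261, 227) [441.6  76.3  51.9]
(288, 234) [456.4  23.1  52.6]
(317, 242) [472.6 -31.3  51.2]
(208, 215) [410.9 187.5  45. ]
(386, 240) [ 562.3 -126.9   40.6]
blob [397. 171.] 3695 [700.8 -61.1  91.6] zmax 110.0 92.3
blob [225. 177.] 150 [483. 203.  88.] zmax 107.9 83.5
blob [262. 187.] 182 [498.8 119.6  90.3] zmax 99.3 94.1
blob [287. 197.] 149 [513.6  67.4  80.7] zmax 86.5 82.6
blob [314. 204.] 154 [528.1  14.5  80.7] zmax 86.0 82.9
blob [342. 211.] 163 [543.  -38.   80.8] zmax 86.0 82.8
top 53.82122307806697 [ 471.   63. 1093.]
(265, 233) [445.8  77.1  47.1]
(286, 228) [459.4  24.5  53. ]
(308, 223) [472.9 -31.   49.4]
(222, 246) [411.3 184.7  45.2]
(350, 196) [ 544.3 -140.    32.5]
(215, 216) [485.9 198.8  83.6]
(252, 210) [501.8 108.8  93.6]
(276, 204) [519.2  50.7  54.8]
(298, 198) [535.   -4.1  58.7]
blob [387. 123.] 76 [ 723.4 -220.4   78.8] zmax 89.5 79.0
blob [245. 144.] 300 [659.8 128.8 105. ] zmax 110.0 105.1
blob [312. 193.] 88 [547.1 -37.8  82.5] zmax 87.9 82.8
blob [291. 198.] 85 [532.8  15.3  82.6] zmax 87.3 82.9
blob [269. 204.] 85 [518.   67.7  82.7] zmax 86.5 82.9
blob [247. 209.] 85 [503.1 120.6  95.9] zmax 100.8 96.0
blob [213. 215.] 66 [487.8 202.8  90.8] zmax 108.1 83.6
```

View pics/sc_crop.png

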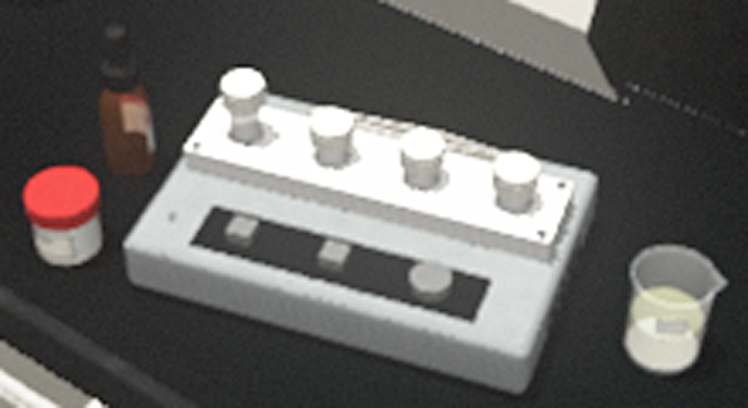

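View pics/tp_crop.png

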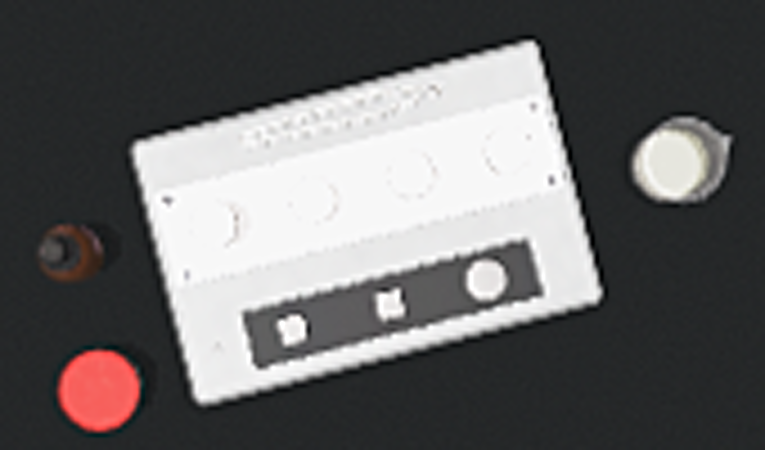

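```bash
python3 - <<'E'
from h import *
from scipy.spatial.transform import Rotation as R
print(R.from_rotvec(ctrl.get_obs()['orientation']).as_matrix().round(3))
d=np.load('pics/top0.npz'); W=world(d); im=d['img'].astype(int)
g=im.sum(-1)[212:236,255:320]
m=np.zeros((420,560),np.uint8); m[212:236,255:320]=(g>450)
k,l,s,c=cv2.connectedComponentsWithStats(m)
f=210/np.tan(np.radians(d['fovy'])/2); T=np.linalg.inv(d['camera_from_world'])
def plane(u,v,z):
    r=T[:3,:3]@[(u-d['cx'])/f,(v-d['cy'])/f,1]; return T[:3,3]+r*(z-T[2,3])/r[2]
for i in range(1,k): print(c[i],s[i],plane(*c[i],49).round(1))
mm=(W[...,2]>30)&(W[...,2]<60)&(W[...,0]>380)&(W[...,0]<640)&(W[...,1]>-110)&(W[...,1]<172)
k,l,s,c=cv2.connectedComponentsWithStats(mm.astype(np.uint8)); i=1+s[1:,4].argmax()
print(s[i]); p=W[l==i][:,:2].astype(np.float32); print(cv2.minAreaRect(p))
# bottles
q=W[(W[...,2]>100)&(W[...,1]>250)&(W[...,0]<640)]; print(q.min(0),q.max(0))
E
```

```text
[[ 0.286 -0.    -0.958]
 [ 0.958 -0.001  0.286]
 [-0.001 -1.     0.   ]]
[277.77104377 217.25084175] [255 212  65  17 594] [486.1  45.6  49. ]
[307.625    221.828125] [304 218   9   9  64] [475.8 -30.   49. ]
[286.17142857 227.31428571] [283 224   7   7  35] [461.  24.  49.]
[303.83969466 231.41984733] [283 226  37  10 131] [451.4 -20.8  49. ]
[264.70967742 232.61290323] [262 230   6   6  31] [446.8  77.8  49. ]
[255. 235.] [255 235   1   1   1] [440.4 102.1  49. ]
[ 229  169  105   81 5220]
((508.70416259765625, 37.003013610839844), (154.79969787597656, 240.93655395507812), 15.531549453735352)
[123.44078469 386.22925547 100.0155688 ] [639.70978374 676.38084641 350.01030489]
```

Both measurements agree with the heater geometry. The proud cap is at (503,120,96), and the round key is at (476,-30,49). The heater yaw is about 15.4°. I'm approaching with the fingers shut.

>>> jog_arm --steps '[{"dp":[0.3,-0.44,0],"turn":[0,0,0],"claw":0},{"dp":[0.6,-0.88,0],"turn":[0,0,0],"claw":0},{"dp":[0.68,-1,0],"turn":[0,0,0],"claw":0}]'

```text
t: 0.35
ee_pos: [234.0, 514.5, 221.1]
orientation: [-1.336, -0.99, 0.996]
ft_force: [0.3, 0.4, 1.0]
width: 71.3
```

>>> jog_arm --steps '[{"dp":[0.3,-0.44,0],"turn":[0,0,0],"claw":0},{"dp":[0.6,-0.88,0],"turn":[0,0,0],"claw":0},{"dp":[0.68,-1,0],"turn":[0,0,0],"claw":0}]'

```text
t: 0.6
ee_pos: [289.5, 431.1, 220.6]
orientation: [-1.338, -0.988, 0.997]
ft_force: [-0.1, 0.0, -0.3]
width: 51.1
```

>>> jog_arm --steps '[{"dp":[0.3,-0.44,0],"turn":[0,0,0],"claw":0},{"dp":[0.6,-0.88,0],"turn":[0,0,0],"claw":0},{"dp":[0.68,-1,0],"turn":[0,0,0],"claw":0}]'

```text
t: 0.85
ee_pos: [345.1, 348.0, 220.4]
orientation: [-1.34, -0.986, 0.996]
ft_force: [0.5, -0.2, -0.5]
width: 31.1
```

>>> jog_arm --steps '[{"dp":[0.3,-0.44,0],"turn":[0,0,0],"claw":0},{"dp":[0.6,-0.88,0],"turn":[0,0,0],"claw":0},{"dp":[0.68,-1,0],"turn":[0,0,0],"claw":0}]'

```text
t: 1.1
ee_pos: [401.2, 265.1, 220.5]
orientation: [-1.341, -0.985, 0.995]
ft_force: [0.6, 0.5, -0.7]
width: 11.4
```

>>> jog_arm --steps '[{"dp":[0.3,-0.44,0],"turn":[0,0,0],"claw":0},{"dp":[0.6,-0.88,0],"turn":[0,0,0],"claw":0},{"dp":[0.68,-1,0],"turn":[0,0,0],"claw":0}]'

```text
t: 1.35
ee_pos: [457.6, 182.2, 220.6]
orientation: [-1.343, -0.984, 0.994]
ft_force: [-0.4, -0.3, -0.3]
width: 0.7
```

>>> jog_arm --steps '[{"dp":[0.3,-0.4,0],"turn":[0,0,0],"claw":0},{"dp":[0.57,-0.77,-0.2],"turn":[0,0,0],"claw":0},{"dp":[0.57,-0.77,-0.6],"turn":[0,0,0],"claw":0},{"dp":[0.57,-0.77,-1],"turn":[0,0,0],"claw":0},{"dp":[0.57,-0.77,-1],"turn":[0,0,0],"claw":0}]'

```text
t: 1.77
ee_pos: [499.8, 119.1, 135.6]
orientation: [-1.34, -0.975, 0.999]
ft_force: [-1.1, -1.0, 0.2]
width: 0.3
```

```bash
python3 - <<'E'
from h import *
print(ctrl.get_obs()['ee_pos'],ctrl.get_obs()['ft_force'])
grab('scene','s1');grab('wrist','w1')
im=cv2.imread('pics/s1.png')[100:280,190:410]; a=cv2.resize(im,None,fx=3.2,fy=3.2,interpolation=cv2.INTER_CUBIC); cv2.imwrite('pics/s1c.png',a)
E
```

```text
[499.84753712 119.05200392 135.62201261] [-1.13179856 -0.99378041  0.23806796]
```

View pics/s1c.png

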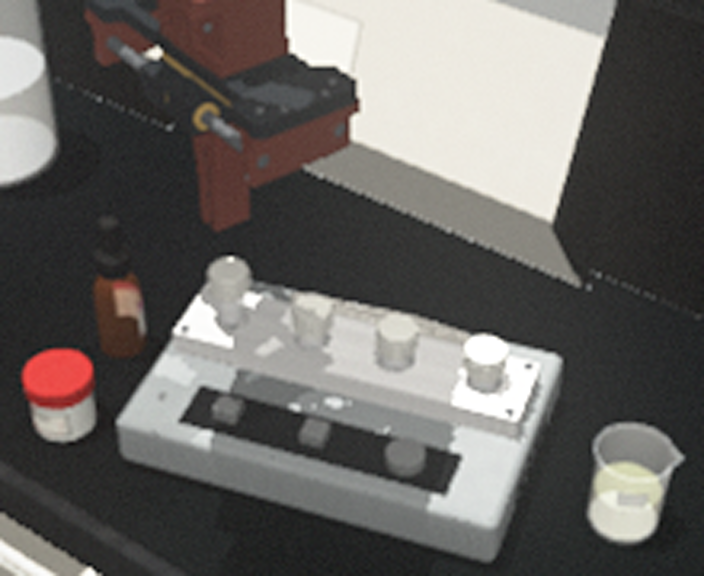

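View pics/w1.png

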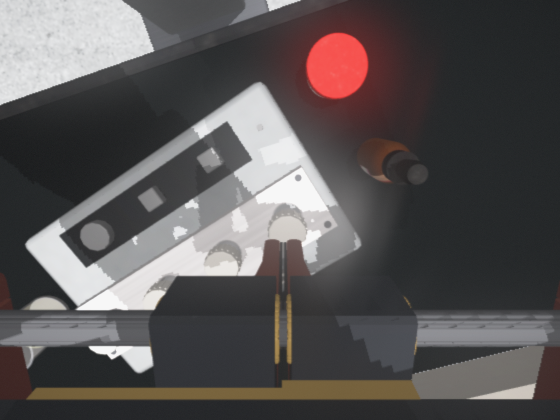

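Shut fingertips stand above the proud cap, with the tip at about (225,225) in the crop and the cap at (228,260). I'll descend, then press slowly.

>>> jog_arm --steps '[{"dp":[0.04,0.01,-0.15],"turn":[0,0,0],"claw":0},{"dp":[0.04,0.01,-0.3],"turn":[0,0,0],"claw":0},{"dp":[0.04,0.01,-0.4],"turn":[0,0,0],"claw":0},{"dp":[0.04,0.01,-0.43],"turn":[0,0,0],"claw":0},{"dp":[0.04,0.01,-0.43],"turn":[0,0,0],"claw":0}]'

```text
t: 2.28
ee_pos: [505.7, 121.6, 105.7]
orientation: [-1.341, -0.982, 0.996]
ft_force: [-0.6, 0.2, -0.1]
width: 0.5
```

>>> jog_arm --steps '[{"dp":[0,0,-0.02],"turn":[0,0,0],"claw":0},{"dp":[0,0,-0.04],"turn":[0,0,0],"claw":0},{"dp":[0,0,-0.06],"turn":[0,0,0],"claw":0},{"dp":[0,0,-0.08],"turn":[0,0,0],"claw":0},{"dp":[0,0,-0.1],"turn":[0,0,0],"claw":0},{"dp":[0,0,-0.1],"turn":[0,0,0],"claw":0}]'

```text
t: 2.78
ee_pos: [505.5, 121.6, 97.5]
orientation: [-1.341, -0.982, 0.996]
ft_force: [0.9, 0.6, -0.3]
width: 0.2
```

>>> jog_arm --steps '[{"dp":[-0.02,-0.01,-0.02],"turn":[0,0,0],"claw":0},{"dp":[-0.02,-0.01,-0.04],"turn":[0,0,0],"claw":0},{"dp":[-0.02,-0.01,-0.06],"turn":[0,0,0],"claw":0},{"dp":[-0.02,-0.01,-0.08],"turn":[0,0,0],"claw":0},{"dp":[-0.02,-0.01,-0.08],"turn":[0,0,0],"claw":0}]'

```text
t: 3.2
ee_pos: [504.0, 120.8, 90.9]
orientation: [-1.341, -0.982, 0.996]
ft_force: [0.7, -0.8, 1.5]
width: 0.3
```

>>> jog_arm --steps '[{"dp":[0,0,-0.02],"turn":[0,0,0],"claw":0},{"dp":[0,0,-0.04],"turn":[0,0,0],"claw":0},{"dp":[0,0,-0.05],"turn":[0,0,0],"claw":0},{"dp":[0,0,-0.05],"turn":[0,0,0],"claw":0}]'

```text
t: 3.53
ee_pos: [504.0, 120.8, 86.7]
orientation: [-1.341, -0.982, 0.996]
ft_force: [0.9, 0.2, 1.4]
width: -0.0
```

>>> jog_arm --steps '[{"dp":[0,0,-0.015],"turn":[0,0,0],"claw":0},{"dp":[0,0,-0.03],"turn":[0,0,0],"claw":0},{"dp":[0,0,-0.04],"turn":[0,0,0],"claw":0}]'

```text
t: 3.78
ee_pos: [504.0, 120.8, 83.4]
orientation: [-1.341, -0.982, 0.996]
ft_force: [0.0, 0.1, 3.7]
width: 0.2
```

>>> jog_arm --steps '[{"dp":[0,0,-0.01],"turn":[0,0,0],"claw":0},{"dp":[0,0,-0.015],"turn":[0,0,0],"claw":0}]'

```text
t: 3.95
ee_pos: [504.0, 120.8, 82.3]
orientation: [-1.341, -0.982, 0.996]
ft_force: [-2.4, -0.8, 11.4]
width: 0.1
```

Reaching 82.3 mm at 11 N means it's on the stop. I'll hold with a tiny extra push, then lift and check.

>>> jog_arm --steps '[{"dp":[0,0,-0.005],"turn":[0,0,0],"claw":0},{"dp":[0,0,-0.005],"turn":[0,0,0],"claw":0},{"dp":[0,0,-0.005],"turn":[0,0,0],"claw":0}]'

```text
t: 4.2
ee_pos: [504.0, 120.8, 82.3]
orientation: [-1.341, -0.982, 0.996]
ft_force: [-2.3, -0.9, 8.6]
width: 0.7
```

>>> jog_arm --steps '[{"dp":[0,0,0.05],"turn":[0,0,0],"claw":0},{"dp":[0,0,0.3],"turn":[0,0,0],"claw":0},{"dp":[0,0,0.6],"turn":[0,0,0],"claw":0},{"dp":[0,0,0.75],"turn":[0,0,0],"claw":0},{"dp":[0,0,0.75],"turn":[0,0,0],"claw":0}]'

```text
t: 4.62
ee_pos: [505.6, 121.2, 144.6]
orientation: [-1.343, -0.985, 0.993]
ft_force: [-0.2, -0.6, -0.7]
width: 0.4
```

```bash
python3 - <<'E'
from h import *
d=grab('scene','s2'); W=world(d)
m=(W[...,2]>70)&(W[...,2]<115)&(W[...,0]>400)&(W[...,0]<620)&(abs(W[...,1])<150)
k,l,s,cc=cv2.connectedComponentsWithStats(m.astype(np.uint8))
for i in range(1,k):
    if s[i,4]>20: q=W[l==i]; print(cc[i].round(),s[i,4],q.mean(0).round(1),np.percentile(q[:,2],[50,90]).round(1))
im=cv2.imread('pics/s2.png')[100:280,190:410]; cv2.imwrite('pics/s2c.png',cv2.resize(im,None,fx=3.2,fy=3.2,interpolation=cv2.INTER_CUBIC))
E
```

```text
[262. 191.] 138 [499.4 119.8  80.6] [82.6 84.4]
[287. 197.] 151 [513.8  67.4  80.6] [82.3 84.6]
[314. 204.] 151 [528.5  14.6  80.7] [82.6 84.5]
[342. 211.] 163 [543.2 -37.8  80.7] [82.4 84.6]
```

View pics/s2c.png

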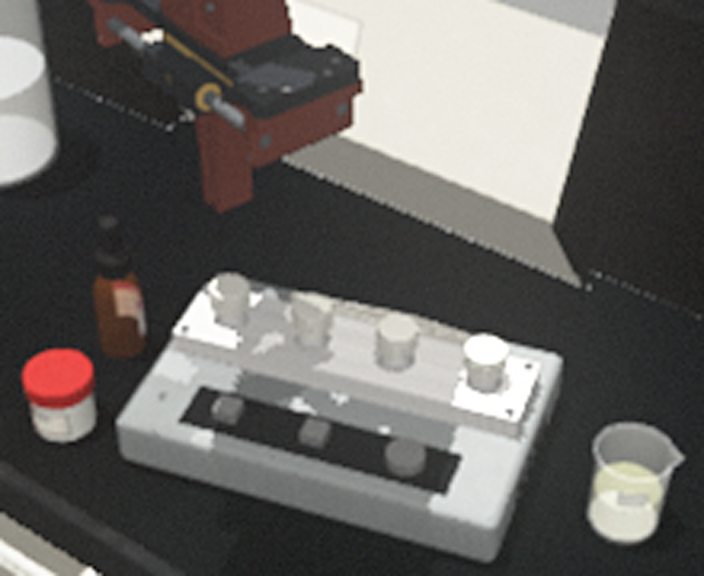

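All four caps are level, with 90th-percentile heights of 84.4–84.6. The first cap is now at about (232,285) in the crop. Moving to the round key.

>>> jog_arm --steps '[{"dp":[-0.1,-0.45,0],"turn":[0,0,0],"claw":0},{"dp":[-0.18,-0.9,0],"turn":[0,0,0],"claw":0},{"dp":[-0.19,-1,0],"turn":[0,0,0],"claw":0}]'

```text
t: 4.92
ee_pos: [487.1, 38.1, 141.7]
orientation: [-1.341, -0.98, 0.997]
ft_force: [-1.6, -0.0, -0.3]
width: 0.5
```

>>> jog_arm --steps '[{"dp":[-0.09,-0.45,0],"turn":[0,0,0],"claw":0},{"dp":[-0.18,-0.87,0],"turn":[0,0,0],"claw":0},{"dp":[-0.18,-0.87,0],"turn":[0,0,0],"claw":0},{"dp":[-0.18,-0.87,0],"turn":[0,0,0],"claw":0}]'

```text
t: 5.25
ee_pos: [471.8, -32.6, 140.6]
orientation: [-1.341, -0.976, 0.995]
ft_force: [-0.1, -0.1, -0.2]
width: 0.1
```

Correct by (+4,+2.5) and descend to about 58.

>>> jog_arm --steps '[{"dp":[0.05,0.03,-0.2],"turn":[0,0,0],"claw":0},{"dp":[0.05,0.03,-0.45],"turn":[0,0,0],"claw":0},{"dp":[0.05,0.03,-0.7],"turn":[0,0,0],"claw":0},{"dp":[0.05,0.03,-0.85],"turn":[0,0,0],"claw":0},{"dp":[0.05,0.03,-0.92],"turn":[0,0,0],"claw":0},{"dp":[0.05,0.03,-0.95],"turn":[0,0,0],"claw":0},{"dp":[0.05,0.03,-0.95],"turn":[0,0,0],"claw":0}]'

```text
t: 5.83
ee_pos: [475.7, -29.5, 64.1]
orientation: [-1.34, -0.976, 0.996]
ft_force: [0.2, 0.5, 0.7]
width: 0.3
```

```bash
python3 - <<'E'
from h import *
grab('scene','s3')
print(ctrl.get_obs()['ee_pos'],ctrl.get_obs()['ft_force'])
im=cv2.imread('pics/s3.png')[100:280,190:410]; cv2.imwrite('pics/s3c.png',cv2.resize(im,None,fx=3.2,fy=3.2,interpolation=cv2.INTER_CUBIC))
E
```

```text
[476.03345418 -29.74322849  64.69306824] [ 0.04048779  0.18955038 -0.01297101]
```

View pics/s3c.png

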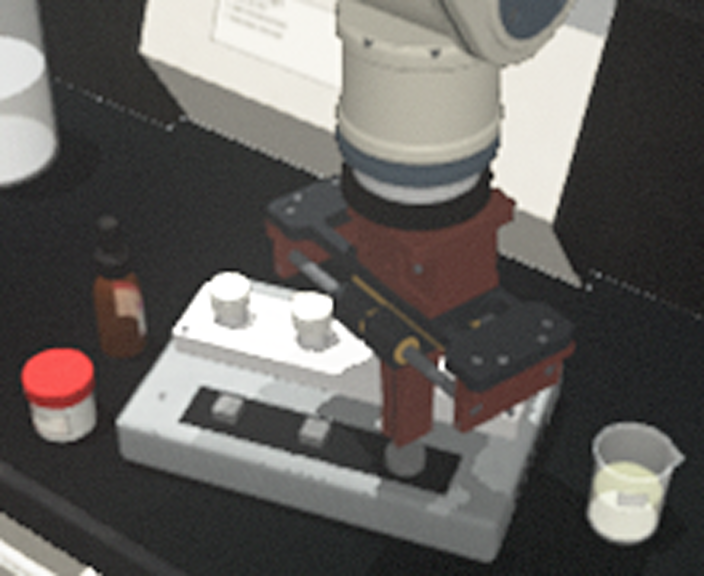

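The tips are directly over the round key, about 15 mm above it. Pressing slowly.

>>> jog_arm --steps '[{"dp":[0,0,-0.05],"turn":[0,0,0],"claw":0},{"dp":[0,0,-0.1],"turn":[0,0,0],"claw":0},{"dp":[0,0,-0.15],"turn":[0,0,0],"claw":0},{"dp":[0,0,-0.17],"turn":[0,0,0],"claw":0},{"dp":[0,0,-0.19],"turn":[0,0,0],"claw":0},{"dp":[0,0,-0.19],"turn":[0,0,0],"claw":0}]'

```text
t: 6.38
ee_pos: [476.0, -29.8, 49.3]
orientation: [-1.341, -0.976, 0.995]
ft_force: [-1.1, 0.1, 1.2]
width: 0.7
```

>>> jog_arm --steps '[{"dp":[0,0,-0.015],"turn":[0,0,0],"claw":0},{"dp":[0,0,-0.03],"turn":[0,0,0],"claw":0},{"dp":[0,0,-0.03],"turn":[0,0,0],"claw":0}]'

```text
t: 6.63
ee_pos: [476.0, -29.8, 46.9]
orientation: [-1.341, -0.976, 0.995]
ft_force: [0.4, 0.4, 3.5]
width: 0.3
```

>>> jog_arm --steps '[{"dp":[0,0,-0.012],"turn":[0,0,0],"claw":0},{"dp":[0,0,-0.02],"turn":[0,0,0],"claw":0},{"dp":[0,0,-0.02],"turn":[0,0,0],"claw":0}]'

```text
t: 6.88
ee_pos: [476.0, -29.8, 45.4]
orientation: [-1.341, -0.977, 0.995]
ft_force: [-1.1, 0.3, 3.9]
width: 0.6
```

>>> jog_arm --steps '[{"dp":[0,0,-0.01],"turn":[0,0,0],"claw":0},{"dp":[0,0,-0.01],"turn":[0,0,0],"claw":0},{"dp":[0,0,-0.01],"turn":[0,0,0],"claw":0}]'

```text
t: 7.13
ee_pos: [476.1, -29.8, 45.2]
orientation: [-1.341, -0.977, 0.995]
ft_force: [-2.7, 0.7, 13.0]
width: 0.4
```

At 45.2 mm and 13 N the key is bottomed out. Releasing it and lifting clear.

>>> jog_arm --steps '[{"dp":[0,0,0],"turn":[0,0,0],"claw":0},{"dp":[0,0,0.1],"turn":[0,0,0],"claw":0},{"dp":[0,0,0.4],"turn":[0,0,0],"claw":0},{"dp":[0,0,0.8],"turn":[0,0,0],"claw":0},{"dp":[0,0,1],"turn":[0,0,0],"claw":0},{"dp":[0,0,1],"turn":[0,0,0],"claw":0}]'

```text
t: 7.63
ee_pos: [478.4, -30.0, 128.6]
orientation: [-1.345, -0.981, 0.992]
ft_force: [0.1, 0.2, 0.7]
width: 0.8
```

>>> jog_arm --steps '[{"dp":[-0.3,0,0.3],"turn":[0,0,0],"claw":0},{"dp":[-0.6,0,0.7],"turn":[0,0,0],"claw":0},{"dp":[-0.6,0,1],"turn":[0,0,0],"claw":0},{"dp":[-0.6,0,1],"turn":[0,0,0],"claw":0},{"dp":[-0.6,0,1],"turn":[0,0,0],"claw":0}]'

```text
t: 8.05
ee_pos: [431.1, -30.1, 209.2]
orientation: [-1.347, -0.983, 0.99]
ft_force: [0.2, -0.3, -0.1]
width: 0.6
```

```bash
python3 - <<'E'
from h import *
d=grab('scene','s4'); W=world(d); W0=world(np.load('pics/scene0.npz'))
for n,(u,v) in dict(key=(317,242),sq1=(261,227),sq2=(288,234)).items():
    print(n,*(np.median(w[v-1:v+2,u-2:u+3].reshape(-1,3),0).round(1) for w in (W0,W)))
m=(W[...,2]>70)&(W[...,2]<115)&(W[...,0]>400)&(W[...,0]<620)&(abs(W[...,1])<150)
k,l,s,cc=cv2.connectedComponentsWithStats(m.astype(np.uint8))
for i in range(1,k):
    if s[i,4]>20: q=W[l==i]; print(cc[i].round(),q.mean(0).round(1),np.percentile(q[:,2],[50,90]).round(1))
print(ctrl.get_obs()['ft_force'])
im=d['img'][...,::-1][100:280,190:410]; cv2.imwrite('pics/s4c.png',cv2.resize(im,None,fx=3.2,fy=3.2,interpolation=cv2.INTER_CUBIC))
E
```

```text
key [472.7 -31.3  51.1] [472.3 -30.9  50.4]
sq1 [442.1  76.4  50.6] [442.6  77.3  50.4]
sq2 [457.4  24.1  50.7] [458.1  24.4  50.8]
[262. 191.] [499.4 119.5  80.8] [82.7 84.9]
[287. 198.] [513.7  67.2  80.5] [82.4 84.9]
[314. 204.] [528.3  14.6  80.7] [82.9 84.6]
[341. 211.] [543.  -37.8  80.9] [82.6 85. ]
[-0.1570022   0.37549381 -0.88903434]
```

View pics/s4c.png

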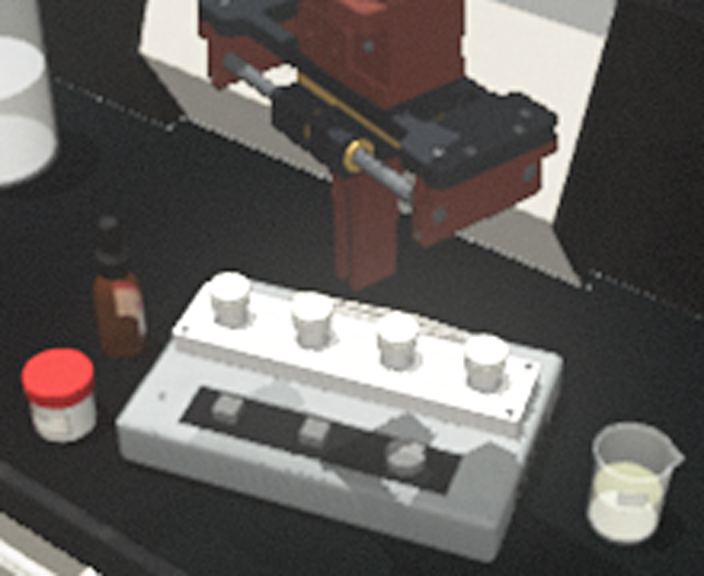

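The caps are level, the key is back up, the neighbouring items haven't moved and the hand is clear.

```bash
python3 -c "
from workcell import ctrl
print(ctrl.close_job())"
```

```text
the job is handed in; nothing more can be done
None
```

The proud tube is pressed home, the round key was pressed fully and released, and the job is handed in. It took about 8 s of robot time and reported no verdict.

- **Proud tube:** it was the one at the dropper end. I pressed it with shut fingers until it reached the stop, with the fingertips at 82.3 mm. The highest force read between moves was 11 N. All four cap tops then measured level to within about 0.5 mm.
- **Round key:** I pressed it until it bottomed out, with the fingertips at 45.2 mm. The highest force read there was 13 N. After release the key top measured 50.4 mm, against 51.1 mm at the start, which is within camera noise.
- **Surroundings:** the other tubes and the square keys measured where they started, to within about 1 mm. The dropper, jar and beaker looked unmoved in the last picture. I did not measure the tweezers separately, but the hand never went near them.
- **Finish:** the hand ended at 209 mm height, clear of everything, with no contact force. No check failed or disagreed.

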